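Hang the blue-lidded specimen on the spring balance

ROBOT

A 7-joint arm with a two-finger parallel gripper is mounted at the origin on a cart in front of the work surface, level with it; the furniture and walls round the work are solid. World frame = base frame: x ahead of the robot, y to its left, z up, the work surface at z = 0. Lengths are in m, angles in rad, forces in N, time in s.
With the tool pointing down it reaches from about 0.375 to 0.925 m from the base axis. Payload 3.1 kg.
Tool frame: the origin (TCP) lies midway between the tips of the shut fingers; the grasp point (between the pads) lies r.hold_point_z behind it (r.hold_point_z is the distance from the TCP to the grasp point, in m); z points along the fingers, y is the line along which they close (so a half turn about z gives the same grasp; the last joint's range is limited). The gripper opens to 85 mm and grips with 20 to 120 N. Pads are 22 mm wide; open, the fingers measure 114 mm over their backs; the gripper's body (76 mm by 85 mm) begins 54 mm behind the grasp point. The pads swing forward as they close: fully open they stand 13 mm farther back than shut.
Start: joints at [-1.288, 0.383, 0.044, 1.598, -0.018, 1.161, -0.05], TCP at [0.242, 0.603, 0.231] pointing down, gripper open.
Joint ranges: [-2.61, 2.61], [-0.41, 2.15], [-1.48, 1.57], [0, 2.5], [-1.57, 4.71], [0.05, 1.97], [-2.85, 2.85]. Speed limits (rad/s): [2.79, 2.79, 3.14, 3.14, 3.14, 3.14, 3.14].

INTERFACE

Orientations are given as a rotation vector (axis times angle).
In Python, from station import telemetry, viewer, close_job, r gives the robot as it stands. The module is installed in compiled form; this text tells all that it offers.
- The arm moves only by the tool carry_out, never from a script. Its argument "deltas" is one flat list of numbers, 6 for each row, row after row: the shift along the tool's x, y, z as a fraction of full scale, then the turn, a rotation vector about the tool's x, y, z as a fraction of full scale. In form: [tx, ty, tz, wx, wy, wz, tx, ty, tz, wx, wy, wz, ...]. A call has 1 to 8 rows; each row is the pose to reach, as a shift and turn from the pose commanded when the call began, along the tool's axes at that moment, turning the shorter way round; what a row does not reach only later rows make up. Full scale, the value 1, is 20 cm for a shift and 360 degrees for a turn. A row lasts 1/8 s, in which the tool goes at most 62.5 mm and 10.7 degrees, less where a joint would pass 70% of its speed; a pose out of reach is approached as far as the arm can. A call with a number of a shift or a turn outside -1 to 1 is refused whole. A call with a gripper value outside its range is refused whole. "gripper" is the opening, from -1 (shut) to 1 (fully open), set as the call begins (left out, the last holds). The fingers move at their own pace and stop on an object; "grip_force" is the grip in N (left out, the last holds). Time passes only in rows, so rows that repeat a pose let the fingers close. It gives the time, the measured TCP pose, the force, the opening and the grip force at its end, in the units of the state.
- telemetry.observe(): the state, without advancing time (a new reading comes with each control period).
- viewer.snapshot(name): name is "scene" or "top"; returns a dict with "color" (480x640x3 uint8, red, green, blue), "z_map" (480x640 float32, m along the optical axis (not along the pixel's ray), 0 where there is no reading), "intrinsics" (3x3 intrinsics, pixels), "origin" and "orientation" of the camera in the world. Camera axes: x right, y down, z forward; pixel columns grow to the right and rows downward; lengths in m; the calibration is good to about 2 mm. A picture is of the moment at which its call begins.
- close_job(): hands the job in; it is judged then, once.
The state is a dict: "time": time; "joints": joint angles; "qd": joint speeds; "effort": joint torques, N m; "ee_pos": TCP position; "orientation": TCP orientation; "force": force on the tool from outside, world axes, zero at the start; "ft_torque": the same for the moment, N m; "grip_width": opening from 0.0 (shut) to 1.0 (fully open); "grasp_force": force on a finger pad.
Only numpy, scipy, OpenCV 4.12 (cv2) and the standard library are available. Lean on these libraries where they do the work, as an engineer would, in place of code of your own. Each camera call takes 0.05 s, during which the arm holds its last target. There are 200 camera calls.

TASK

Hang the carrier with the blue-lidded specimen cup by its wire loop on the red hook of the spring balance, so that it hangs freely in the bend of the hook, upright and still. Keep the cup upright and let the weight down gently, so that the hook does not run to the bottom of its travel, let go, and wait until the hook has settled. Leave the orange-lidded cup's carrier where it stands.

Things in the scene. Friction and masses are not known exactly. Their poses are not given: they have to be found in the camera images.
- blue_grip (a point): (mm) centre of the upright grey grip (12 thick along y, 26 along x, 48 tall) on the blue-lidded cup's carrier, 0.28 kg +-20%, foot 76 across. Under the grip a 6 mm steel wire loop, 76 wide along y, open along x: its roof-shaped peak (inside) is 33 below this point, the lid 100 below, the underside 175 below; the wire slopes 35 degrees down from the peak to both sides. z up.
- orange_grip (a point): the same point on the carrier of the same make whose cup has an orange lid (grip top 20 mm above this point, underside 175 below, foot 76 across); it must stay where it stands.
- hook_seat (a point): lowest point of the red hook's bend, on top of its 6 mm wire, where a loop hangs; 200 above the worktop unloaded; moves with the hook. x runs from the hook's tip to its column, z up. The upturned tip is 19 in front (-x), its top 18 above this point; behind, the wire rises to 14 above it. Column 64 wide, 241 tall, from 52 behind this point. Foot plate 12 thick, 100 wide, from 15 in front (mm).
- balance_hook (a joint): how far the sprung hook has dipped, in m: 0 unloaded, 0.045 at the bottom of its travel. The spring gives 120 N/m, so the blue carrier dips it by about 0.023 (0.018 to 0.028); let go of suddenly it bobs for about a second.
Things that resemble listed ones, but are neither listed nor needed, are in the scene too. Of the things that look like the part that bears hook_seat, the larger one is meant.

How it is judged:
By the outcome, as a careful person would: the job done as asked, in the order asked, and still so for the second after the job is handed in, with the robot touching nothing.
It also fails if it takes over 45 s, if anything falls off the work surface, if the arm or the gripper's body presses on something with over 40 N, if the wrist force passes 120 N, or if a joint passes its speed limit or range.

## Working session

There is one attempt and no reset: what is moved stays moved. The work goes in short steps, Python scripts to look and compute and a tool call to move; the robot and the scene stay as the last step left them, time stands still between calls to the robot, and variables do not carry over. Pictures are saved under pics/ and viewed, at most 10 in all, crops included, and the job is handed in when it is done.

Besides the shell and the picture viewer there is one more tool, called after "Call:" as name(argument=value, ...) on one line, values as JSON. carry_out: Moves the arm, as the interface text tells. Its arguments: {"type":"object","properties":{"deltas":{"type":"array","items":{"type":"number"}},"gripper":{"type":"number"},"grip_force":{"type":"number"}},"required":["deltas"]}

```bash
mkdir -p pics; cat > h.py <<'E'
import numpy as np, cv2
from station import telemetry, viewer, close_job, r
from scipy.spatial.transform import Rotation as R
def rot(o):
    o=np.array(o,float)
    if o.shape==(3,3): return o
    return R.from_rotvec(o).as_matrix() if o.size==3 else R.from_quat(o).as_matrix()
def cloud(s):
    z=s["z_map"];K=np.array(s["intrinsics"]);v,u=np.mgrid[:480,:640]
    p=np.stack([(u-K[0,2])/K[0,0]*z,(v-K[1,2])/K[1,1]*z,z],-1)
    w=p@rot(s["orientation"]).T+np.array(s["origin"]); w[z==0]=np.nan
    return w
E
python3 - <<'E'
from h import *
o=telemetry.observe();print(o,r.hold_point_z)
for n in("scene","top"):
    s=viewer.snapshot(n);cv2.imwrite(f"pics/{n}0.png",s["color"][...,::-1]);np.save(f"{n}0.npy",cloud(s));print(n,s["origin"],s["orientation"],s["intrinsics"])
E
```

```text
{'time': 0.0, 'joints': array([-1.28777825,  0.3838325 ,  0.04381612,  1.59959315, -0.01788914,
        1.16115584, -0.04990089]), 'qd': array([ 4.46134694e-04, -1.08329520e-04, -2.06044634e-03, -6.44147976e-04,
       -9.95172648e-04,  8.16506075e-04,  2.32204262e-05]), 'effort': array([-1.09137939e-04, -4.33467865e+01,  1.02458484e+00, -2.49517465e+01,
        1.05803620e-02,  1.13534345e-02, -6.50224365e-06]), 'ee_pos': array([0.24124147, 0.60256472, 0.22987958]), 'orientation': array([-0.59435939, -3.08449727,  0.00404117]), 'force': array([ 0.55676073, -0.16105956, -0.06957927]), 'ft_torque': array([-0.01655766,  0.00177918, -0.00805676]), 'grasp_force': 0.0, 'grip_width': 0.9996596292402128} 0.0187
scene [-0.05821187 -0.50478733  0.61687066] [-2.01973347  0.87307228 -0.47034778] [[470.19328868   0.         319.13749149]
 [  0.         470.19328868 242.1961017 ]
 [  0.           0.           1.        ]]
top [ 0.3692672  -0.03315163  1.06022308] [-2.12496592  2.18905526 -0.09690971] [[467.09184149   0.         327.33615364]
 [  0.         467.09184149 239.20681718]
 [  0.           0.           1.        ]]
```

View pics/scene0.png

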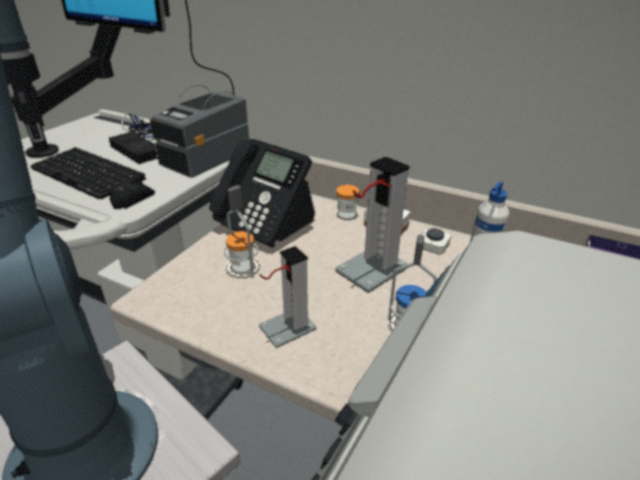

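View pics/top0.png

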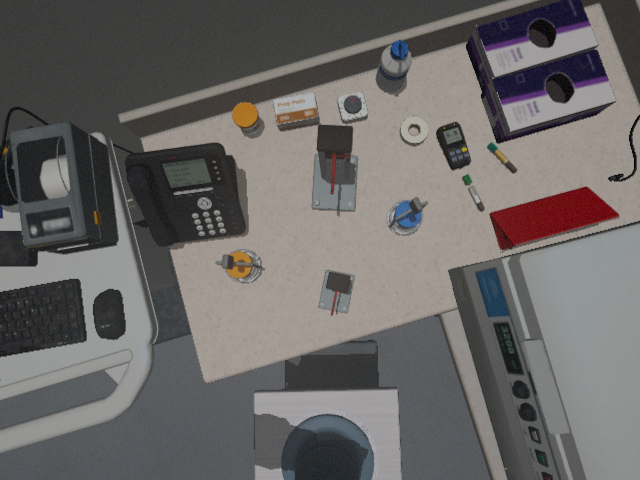

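Top view: the blue carrier is at about (408,215), with its grip near (418,206). The orange carrier is at (240,265), and a bare orange cup (no carrier) is at (245,116). The large balance is at (335,180) with its hook tip near (339,212). The small decoy balance is at (337,292) and a blue-capped bottle at (396,60). I choose the blue carrier and the large balance.

```bash
python3 - <<'E'
from h import *
T=np.load("top0.npy");S=np.load("scene0.npy")
ct=cv2.imread("pics/top0.png");cs=cv2.imread("pics/scene0.png")
def st(n,W,m):
    p=W[m];p=p[~np.isnan(p[:,0])]
    print(n,len(p),"med",np.median(p,0).round(4),"lo",p.min(0).round(4),"hi",p.max(0).round(4))
def box(a,b,c,d):
    m=np.zeros((480,640),bool);m[c:d,a:b]=1;return m
print("table z",np.nanmedian(T[250:260,280:310,2]),np.nanmedian(S[300:330,330:360,2]))
zt=T[...,2];zs=S[...,2]
st("blue grip top",T,box(380,440,185,245)&(zt>.165))
st("blue grip scene",S,box(380,440,220,300)&(zs>.13)&(zs<.25)&(S[...,0]<.8))
h=cv2.cvtColor(ct,cv2.COLOR_BGR2HSV);hs=cv2.cvtColor(cs,cv2.COLOR_BGR2HSV)
bl=(h[...,0]>100)&(h[...,0]<125)&(h[...,1]>120)
st("blue lid",T,box(380,440,185,245)&bl)
st("orange grip",T,box(205,270,240,290)&(zt>.165))
red=((h[...,0]<8)|(h[...,0]>172))&(h[...,1]>110); rs=((hs[...,0]<8)|(hs[...,0]>172))&(hs[...,1]>110)
st("hook top red",T,box(310,370,120,225)&red)
for r_,c in np.argwhere(box(310,370,120,225)&red)[::6]: print((c,r_),T[r_,c].round(3),end=" ")
print()
st("hook sc red",S,box(350,395,170,215)&rs)
for r_,c in np.argwhere(box(350,395,170,215)&rs)[::4]: print((c,r_),S[r_,c].round(3),end=" ")
print()
st("column top",T,box(310,370,115,165)&(zt>.22))
st("plate",T,box(300,370,150,215)&(zt>.006)&(zt<.018))
m=box(310,370,115,165)&(zt>.225); p=T[m][:,:2].astype(np.float32); print(cv2.minAreaRect(p))
m=box(300,370,150,215)&(zt>.007)&(zt<.018); p=T[m][:,:2].astype(np.float32); print(cv2.minAreaRect(p))
m=box(380,440,185,245)&(zt>.165); p=T[m][:,:2].astype(np.float32); print(cv2.minAreaRect(p))
a=ct[170:260,290:450];cv2.imwrite("pics/c1.png",cv2.resize(np.vstack([cv2.resize(ct[110:260,290:450],(400,375)),cv2.resize(cs[150:300,330:490],(400,375))]).copy(),(480,600) if 0 else None,fx=.8,fy=.8) if 0 else np.hstack([cv2.resize(ct[110:260,290:450],(400,375)),cv2.resize(cs[150:330,330:490],(400,450))[:375]]))
E
```

```text
table z 0.00023930313647535506 0.00011630073897805904
blue grip top 131 med [ 0.5233 -0.1881  0.194 ] lo [ 0.5119 -0.1975  0.1659] hi [ 0.5372 -0.1792  0.1978]
blue grip scene 411 med [ 0.5153 -0.1933  0.1719] lo [ 0.3453 -0.3054  0.13  ] hi [ 0.6351 -0.0574  0.2498]
blue lid 293 med [ 0.5215 -0.1842  0.0758] lo [ 0.4986 -0.2152  0.0717] hi [ 0.5531 -0.1616  0.1609]
orange grip 131 med [0.4268 0.1701 0.1936] lo [0.4152 0.1666 0.166 ] hi [0.4405 0.1795 0.1988]
hook top red 130 med [ 0.5964 -0.0335  0.2127] lo [ 0.5457 -0.0619  0.1781] hi [ 0.6281 -0.0282  0.2188]
(np.int64(333), np.int64(153)) [ 0.622 -0.034  0.213] (np.int64(332), np.int64(155)) [ 0.619 -0.032  0.211] (np.int64(338), np.int64(155)) [ 0.617 -0.043  0.216] (np.int64(331), np.int64(156)) [ 0.617 -0.03   0.213] (np.int64(337), np.int64(156)) [ 0.616 -0.041  0.214] (np.int64(343), np.int64(156)) [ 0.616 -0.053  0.213] (np.int64(333), np.int64(157)) [ 0.615 -0.034  0.212] (np.int64(333), np.int64(158)) [ 0.612 -0.034  0.214] (np.int64(334), np.int64(160)) [ 0.608 -0.036  0.215] (np.int64(333), np.int64(163)) [ 0.603 -0.034
[... 2839 characters left out ...]
.568 -0.031  0.2  ] (np.int64(358), np.int64(196)) [ 0.554 -0.031  0.203] (np.int64(362), np.int64(196)) [ 0.567 -0.032  0.198] (np.int64(361), np.int64(197)) [ 0.563 -0.032  0.198] 
column top 953 med [ 0.6405 -0.038   0.241 ] lo [ 0.6156 -0.0701  0.2203] hi [ 0.6674 -0.0054  0.2471]
plate 1825 med [ 0.5989 -0.0382  0.0122] lo [ 0.5459 -0.1173  0.0061] hi [0.682  0.0174 0.0178]
((0.6418213844299316, -0.03778539597988129), (0.06385357677936554, 0.05007191002368927), 85.32398986816406)
((0.6139495968818665, -0.03573472052812576), (0.09987779706716537, 0.1289847195148468), 85.04248046875)
((0.524955689907074, -0.1893446296453476), (0.026311751455068588, 0.01227793749421835), 25.39940643310547)
```

View pics/c1.png

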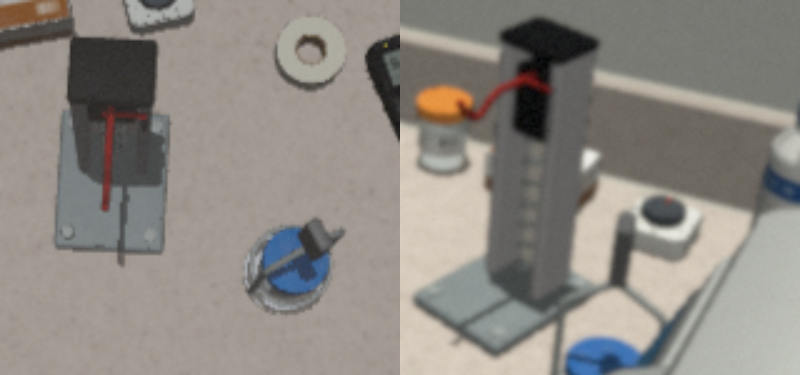

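The crop confirms both choices. The large red hook's seat is near (0.566,-0.030,0.200), tip 18 mm higher at (0.548,-0.028), which matches the given sizes. The blue carrier's grip top is at (0.524,-0.189,0.195), its x axis at 25°. Next I check obstacle clearances and work out the first move.

```bash
cat >> h.py <<'E'
def plan(pos,yaw=None,R0=None,p0=None):
    "delta from measured pose to TCP pos, tool pointing down with tool x at yaw (deg) mod 180"
    o=telemetry.observe();R0=rot(o["orientation"]) if R0 is None else R0;p0=o["ee_pos"] if p0 is None else p0
    c=np.degrees(np.arctan2(R0[1,0],R0[0,0]))
    y=c if yaw is None else c+((yaw-c+90)%180-90)
    y=np.radians(y);Rt=np.array([[np.cos(y),np.sin(y),0],[np.sin(y),-np.cos(y),0],[0,0,-1]])
    d=np.r_[R0.T@(np.array(pos)-p0)/.2,R.from_matrix(R0.T@Rt).as_rotvec()/(2*np.pi)]
    print("yaw now %.2f -> %.2f"%(c,np.degrees(y)),"delta",d.round(4).tolist());return d,Rt
E
python3 - <<'E'
from h import *
T=np.load("top0.npy");o=telemetry.observe();print(rot(o["orientation"]).round(3))
g=np.array([.524,-.189]);d=np.hypot(*(T[...,:2]-g).transpose(2,0,1))
for a in range(0,360,30):
    an=np.degrees(np.arctan2(T[...,1]+.189,T[...,0]-.524))%360
    m=(abs((an-a+180)%360-180)<15)&(d>.045)&(T[...,2]>.05); k=m&(d<.4)
    if k.any():
        i=np.argmin(np.where(k,d,9));print(a,"nearest",T.reshape(-1,3)[i].round(3),"d",d.flat[i].round(3),"max z within .25",np.nanmax(np.where(k&(d<.25),T[...,2],0)).round(3))
m=np.zeros((480,640),bool);m[230:480,440:640]=1;m&=(T[...,2]>.05);p=T[m];print("machine lo/hi",p.min(0),p.max(0), "near x>.1", p[p[:,0]>.1][:,1].max())
m=np.zeros((480,640),bool);m[265:320,315:360]=1;m&=(T[...,2]>.03);print("small balance",T[m].min(0),T[m].max(0))
plan(o["ee_pos"]+[0,0,.2])
d,_=plan([.524,-.189,.42],25.4)
E
```

```text
[[-0.928  0.372 -0.001]
 [ 0.372  0.928 -0.002]
 [-0.    -0.002 -1.   ]]
0 nearest [ 0.823 -0.177  0.17 ] d 0.299 max z within .25 0.0
30 nearest [ 0.645 -0.069  0.24 ] d 0.17 max z within .25 0.244
60 nearest [ 0.616 -0.067  0.236] d 0.153 max z within .25 0.247
90 nearest [ 0.546 -0.032  0.218] d 0.159 max z within .25 0.219
120 nearest [ 0.395 -0.06   0.158] d 0.183 max z within .25 0.167
150 nearest [ 0.393 -0.06   0.16 ] d 0.184 max z within .25 0.165
210 nearest [ 0.403 -0.27   0.17 ] d 0.145 max z within .25 0.331
240 nearest [ 0.413 -0.301  0.245] d 0.158 max z within .25 0.341
270 nearest [ 0.492 -0.395  0.05 ] d 0.209 max z within .25 0.091
300 nearest [ 0.694 -0.412  0.077] d 0.281 max z within .25 0.0
330 nearest [ 0.738 -0.401  0.081] d 0.301 max z within .25 0.0
machine lo/hi [-0.02361377 -0.58936012  0.05012639] [ 0.48731299 -0.26964611  0.34396408] near x>.1 -0.269646106609579
small balance [ 0.32084893 -0.05964989  0.1303348 ] [ 0.40361343 -0.01288442  0.16687483]
yaw now 158.19 -> 158.19 delta [-0.0001, -0.0024, -1.0, -0.0004, 0.0, -0.0]
yaw now 158.19 -> 205.40 delta [-2.7833, -3.1518, -0.942, -0.0004, -0.0001, -0.1311]
```

Call:
carry_out(deltas=[0,0,-0.95,0,0,0,0,0,-0.95,0,0,0,0,0,-0.95,0,0,0,-0.5,-0.5,-0.95,0,0,0.06,-1,-1,-0.95,0,0,0.12,-1,-1,-0.95,0,0,0.12,-1,-1,-0.95,0,0,0.12,-1,-1,-0.95,0,0,0.12], gripper=1)

```text
time: 1.1
ee_pos: [0.3549, 0.3391, 0.4211]
orientation: [1.697, 2.643, -0.001]
force: [0.8, 0.7, 0.5]
grip_width: 0.999
grasp_force: 0.0
```

```bash
python3 -c "
from h import *
o=telemetry.observe();print(o['joints'],o['ee_pos']);plan([.48,.05,.42],70);plan([.524,-.189,.42],25.4)"
```

```text
[-1.11375895 -0.04419715  0.25818614  1.70539506  0.01166437  1.47940775
 -0.42765837] [0.35488443 0.33908494 0.42110489]
yaw now 114.59 -> 70.00 delta [-1.5746, -0.0327, 0.0063, -0.0, 0.0001, 0.1239]
yaw now 114.59 -> 25.40 delta [-2.7528, -0.33, 0.007, 0.0, 0.0001, 0.2478]
```

Call:
carry_out(deltas=[-1,-0.05,0,0,0,0.06,-1,-0.05,0,0,0,0.12,-1,-0.05,0,0,0,0.12,-1,-0.05,0,0,0,0.12,-1,-0.05,0,0,0,0.12])

```text
time: 1.72
ee_pos: [0.4285, 0.1563, 0.421]
orientation: [-2.546, -1.839, 0.001]
force: [0.1, 1.0, -0.3]
grip_width: 1.003
grasp_force: 0.0
```

```bash
python3 -c "
from h import *
o=telemetry.observe();print(o['joints'],o['ee_pos']);plan([.524,-.189,.42],25.4)"
```

```text
[-0.9072788  -0.13769379  0.42005803  1.77887611  0.05550964  1.48916492
 -0.81518685] [0.42854849 0.15626798 0.42098055]
yaw now 71.67 -> 25.40 delta [-1.4887, 0.9959, 0.0039, -0.0001, 0.0, 0.1285]
```

Call:
carry_out(deltas=[-1,0.67,0.2,0,0,0.06,-1,0.67,0.2,0,0,0.1285,-1,0.67,0.2,0,0,0.1285,-1,0.67,0.2,0,0,0.1285,-1,0.67,0.2,0,0,0.1285,-1,0.67,0.2,0,0,0.1285])

```text
time: 2.48
ee_pos: [0.4932, -0.0724, 0.3807]
orientation: [-3.062, -0.701, 0.002]
force: [-0.9, 0.6, -0.7]
grip_width: 1.003
grasp_force: 0.0
```

```bash
python3 -c "
from h import *
o=telemetry.observe();print(o['joints'],o['ee_pos']);plan([.524,-.189,.30],25.4)"
```

```text
[-0.64618046 -0.04280647  0.69712415  1.77546877  0.02777315  1.40020227
 -1.07461106] [ 0.49318858 -0.07236448  0.38069146]
yaw now 25.81 -> 25.40 delta [-0.1148, 0.5923, 0.4032, -0.0001, 0.0002, 0.0011]
```

Call:
carry_out(deltas=[-0.115,0.592,0.403,0,0,0.001,-0.115,0.592,0.403,0,0,0.001,-0.115,0.592,0.403,0,0,0.001,-0.115,0.592,0.403,0,0,0.001,-0.115,0.592,0.403,0,0,0.001])

```text
time: 3.1
ee_pos: [0.5244, -0.1879, 0.301]
orientation: [-3.063, -0.692, -0.001]
force: [-0.4, -0.4, 0.2]
grip_width: 1.002
grasp_force: 0.0
```

```bash
python3 -c "
from h import *
o=telemetry.observe();print(o['joints'],o['ee_pos']);plan([.5245,-.189,.160],25.4)
for n in('scene',):
  s=viewer.snapshot(n);W=cloud(s);cv2.imwrite('pics/s1.png',cv2.resize(s['color'][130:350,300:500,::-1],(545,600)))
  m=np.zeros((480,640),bool);m[225:300,395:440]=1;m&=(abs(W[...,0]-.524)<.03)&(abs(W[...,1]+.189)<.03)&(W[...,2]>.165)&(W[...,2]<.2);print(m.sum(),W[m].min(0),W[m].max(0))"
```

```text
[-0.47134206  0.18794821  0.84532021  1.77278684 -0.14934303  1.24663722
 -0.7131597 ] [ 0.52436754 -0.18792225  0.30101217]
yaw now 25.47 -> 25.40 delta [-0.0024, 0.0057, 0.7051, -0.0001, -0.0001, 0.0002]
173 [ 0.51031995 -0.19884872  0.16547205] [ 0.53457896 -0.17912401  0.19698694]
```

View pics/s1.png

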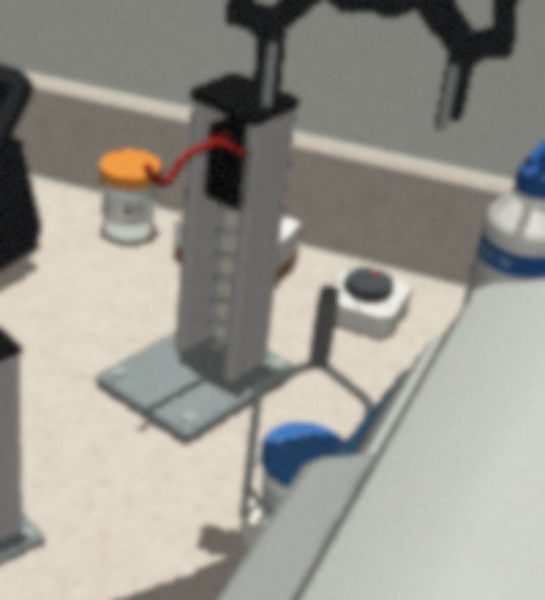

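The crop shows the open fingers at (268,85) and (450,105), straddling the grey grip at (325,325) well above it. Lowering.

Call:
carry_out(deltas=[-0.002,0.006,0.2,0,0,0,-0.002,0.006,0.4,0,0,0,-0.002,0.006,0.55,0,0,0,-0.002,0.006,0.65,0,0,0,-0.002,0.006,0.705,0,0,0,-0.002,0.006,0.705,0,0,0,-0.002,0.006,0.705,0,0,0])

```text
time: 4.03
ee_pos: [0.5245, -0.1923, 0.1609]
orientation: [3.065, 0.684, 0.003]
force: [0.4, -0.3, 1.6]
grip_width: 0.997
grasp_force: 0.0
```

Call:
carry_out(deltas=[0,0,0,0,0,0,0,0,0,0,0,0,0,0,0,0,0,0,0,0,0,0,0,0,0,0,0,0,0,0,0,0,0,0,0,0,0,0,0,0,0,0,0,0,0,0,0,0], gripper=-1, grip_force=50)

```text
time: 5.03
ee_pos: [0.5235, -0.1916, 0.1596]
orientation: [-3.066, -0.684, 0.0]
force: [-0.5, 1.0, -1.3]
grip_width: 0.135
grasp_force: 50.5
```

```bash
python3 -c "
from h import *
o=telemetry.observe();print(o)
p=o['ee_pos'];plan([.5245,-.189,.28]);plan([.51,-.1,.28],0)"
```

```text
{'time': 5.025, 'joints': array([-0.38067797,  0.36538686,  0.78672975,  1.91814137, -0.30939356,
        0.98261695, -0.5839365 ]), 'qd': array([-0.00046995, -0.00053777, -0.00226563, -0.00076516,  0.00155682,
        0.00134706,  0.00072867]), 'effort': array([ 5.89582231e-01, -3.01702523e+01,  7.52068788e+00, -2.17841935e+01,
        3.35927485e-01, -1.77204958e-01, -1.49170950e-02]), 'ee_pos': array([ 0.52347894, -0.19164838,  0.15957767]), 'orientation': array([-3.06565144e+00, -6.84418132e-01,  1.66779509e-04]), 'force': array([-0.53719815,  0.95943715, -1.31896311]), 'ft_torque': array([ 0.33830227, -0.12274577,  0.03036314]), 'grasp_force': 50.46494722366333, 'grip_width': 0.13482001178030695}
yaw now 25.17 -> 25.17 delta [0.0103, -0.0101, -0.6021, -0.0001, 0.0, -0.0]
yaw now 25.17 -> 0.00 delta [0.1339, -0.4437, -0.6019, -0.0001, 0.0, 0.0699]
```

Call:
carry_out(deltas=[0,0,-0.04,0,0,0,0,0,-0.12,0,0,0,0,0,-0.22,0,0,0,0,0,-0.32,0,0,0,0,0,-0.42,0,0,0,0,0,-0.49,0,0,0,0,0,-0.52,0,0,0,0,0,-0.52,0,0,0])

```text
time: 6.02
ee_pos: [0.5236, -0.1919, 0.264]
orientation: [3.066, 0.685, 0.001]
force: [0.0, -0.3, -3.0]
grip_width: 0.134
grasp_force: 50.2
```

```bash
python3 -c "
from h import *
o=telemetry.observe();print(o['joints'],o['force'],o['ee_pos'])
plan([.500,-.024,.263],-5.5)"
```

```text
[-0.45445309  0.22955764  0.84607758  1.81791977 -0.18595624  1.17570909
 -0.68086996] [ 0.02952459 -0.27616053 -2.95593329] [ 0.5236137  -0.19190279  0.26398041]
yaw now 25.17 -> -5.50 delta [0.2502, -0.81, 0.0049, 0.0, -0.0001, 0.0852]
```

Call:
carry_out(deltas=[0.02,-0.04,0.003,0,0,0.006,0.055,-0.16,0.003,0,0,0.02,0.1,-0.32,0.004,0,0,0.036,0.155,-0.49,0.005,0,0,0.053,0.205,-0.65,0.005,0,0,0.069,0.235,-0.76,0.005,0,0,0.08,0.248,-0.8,0.005,0,0,0.084,0.25,-0.81,0.005,0,0,0.0852])

```text
time: 7.02
ee_pos: [0.4991, -0.0232, 0.2618]
orientation: [3.138, -0.148, -0.003]
force: [-0.8, -0.2, -2.1]
grip_width: 0.137
grasp_force: 50.1
```

Call:
carry_out(deltas=[0,0,0,0,0,0,0,0,0,0,0,0,0,0,0,0,0,0,0,0,0,0,0,0])

```text
time: 7.52
ee_pos: [0.4999, -0.0245, 0.2627]
orientation: [3.138, -0.152, -0.0]
force: [0.7, 0.7, -2.5]
grip_width: 0.137
grasp_force: 50.1
```

```bash
python3 -c "
from h import *
o=telemetry.observe();print(o['joints'],o['force'],o['ee_pos'])
plan([.500,-.024,.263],-5.5)
s=viewer.snapshot('scene');W=cloud(s);c=s['color'];np.savez('s2.npz',W=W,c=c)
t=viewer.snapshot('top');np.savez('t2.npz',W=cloud(t),c=t['color'])
a=cv2.resize(c[110:330,270:430,::-1],(400,550));b=cv2.resize(t['color'][110:270,270:386,::-1],(399,550));cv2.imwrite('pics/s2.png',np.hstack([a,b]))"
```

```text
[-0.8038984   0.06432035  0.81105427  1.94466176 -0.05087479  1.15309801
 -1.64085265] [ 0.73548025  0.69248968 -2.5067455 ] [ 0.49990146 -0.02445707  0.2626718 ]
yaw now -5.55 -> -5.50 delta [0.0003, -0.0023, -0.0016, 0.0, 0.0, -0.0001]
```

View pics/s2.png

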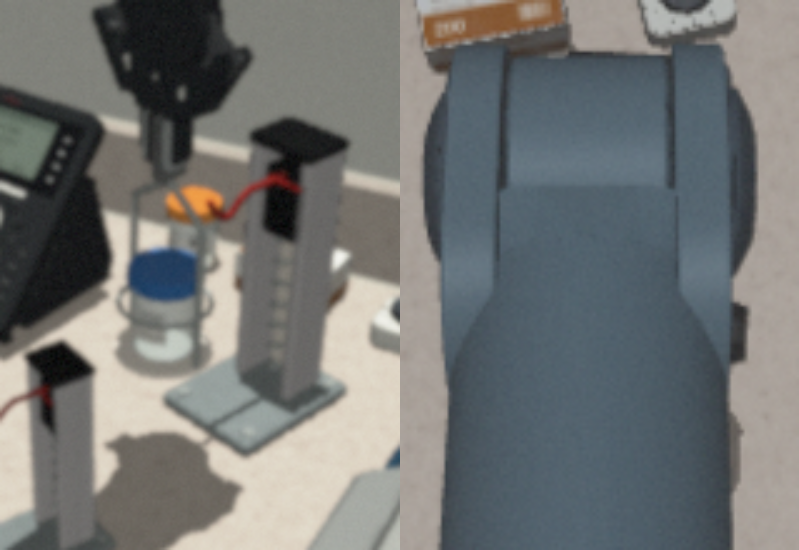

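The left crop shows the carrier hanging upright from the closed fingers, with the loop peak at (163,178). It stands in front of the hook tip at (225,215), and the loop opens toward the hook. In the right crop (top camera) the arm hides the scene. I'll measure loop and hook from the scene camera.

```bash
python3 - <<'E'
from h import *
d=np.load('s2.npz');W=d['W'];c=d['c']
tcp=telemetry.observe()['ee_pos'];y=np.radians(-5.5);ex=np.array([np.cos(y),np.sin(y),0]);ey=np.array([-np.sin(y),np.cos(y),0])
L=W-tcp;l=np.stack([L@ex,L@ey,W[...,2]],-1)
m=(abs(l[...,0])<.04)&(abs(l[...,1])<.05)&(l[...,2]>.17)&(l[...,2]<.245)
m[:170]=0
p=l[m]; 
for a,b in((.17,.18),(.18,.19),(.19,.2),(.2,.21),(.21,.22),(.22,.23),(.23,.24)):
    q=p[(p[:,2]>a)&(p[:,2]<b)]
    for s,n in((q[q[:,1]>.0],'L'),(q[q[:,1]<=.0],'R')):
        if len(s):print(a,n,len(s),np.median(s,0).round(4),s.std(0).round(4))
h=cv2.cvtColor(c,cv2.COLOR_RGB2HSV);b=(h[...,0]>100)&(h[...,0]<125)&(h[...,1]>130)&(W[...,2]>.155)&(abs(W[...,0]-.5)<.05)
print("lid",b.sum(),np.median(l[b],0),l[b].min(0),l[b].max(0))
rd=((h[...,0]<8)|(h[...,0]>172))&(h[...,1]>110)&(abs(W[...,0]-.57)<.04)&(abs(W[...,1]+.03)<.02)
q=W[rd];q=q[np.argsort(q[:,0])];print(q[::3].round(4).tolist())
E
```

```text
0.17 L 199 [1.000e-04 1.110e-02 1.789e-01] [0.0149 0.009  0.0016]
0.17 R 272 [-0.0045 -0.0151  0.178 ] [0.0136 0.0098 0.0027]
0.18 L 34 [0.0008 0.0324 0.1814] [0.0081 0.0115 0.0032]
0.18 R 28 [ 0.0016 -0.0258  0.1807] [0.0109 0.0125 0.0028]
0.19 L 18 [0.0014 0.0338 0.1952] [0.0019 0.0017 0.0025]
0.19 R 16 [ 0.0012 -0.0358  0.1945] [0.0018 0.0012 0.0027]
0.2 L 20 [0.0009 0.0333 0.205 ] [0.0018 0.0017 0.0028]
0.2 R 20 [ 0.0013 -0.0367  0.2048] [0.0018 0.0016 0.0029]
0.21 L 13 [0.0021 0.0335 0.2153] [0.0017 0.001  0.0025]
0.21 R 18 [ 0.0017 -0.0365  0.2143] [0.0015 0.0016 0.0027]
0.22 L 14 [0.0004 0.0312 0.2253] [0.001  0.0027 0.0027]
0.22 R 24 [ 0.0009 -0.0339  0.2258] [0.0017 0.0033 0.0027]
0.23 L 23 [0.0006 0.0188 0.2352] [0.001  0.0055 0.0032]
0.23 R 35 [ 0.0015 -0.0222  0.235 ] [0.0017 0.0052 0.0027]
lid 876 [-0.02487327  0.59717628  0.42780478] [-0.12814637 -0.02935212  0.16900601] [0.0273656  0.8981585  0.47884809]
[[0.5472, -0.0298, 0.2095], [0.5499, -0.0327, 0.2054], [0.5536, -0.0322, 0.2017], [0.5546, -0.0313, 0.203], [0.5584, -0.0307, 0.2013], [0.5631, -0.032, 0.1978], [0.5652, -0.0324, 0.2014], [0.5674, -0.033, 0.2008], [0.5708, -0.0324, 0.2055], [0.5722, -0.0268, 0.2009], [0.5735, -0.0325, 0.2067], [0.5754, -0.031, 0.2075], [0.5775, -0.0293, 0.2082], [0.5789, -0.0328, 0.2089], [0.5808, -0.0312, 0.2118], [0.5849, -0.0304, 0.21], [0.5862, -0.0317, 0.2121], [0.59, -0.0335, 0.2113], [0.5925, -0.0338, 0.2126], [0.5944, -0.0346, 0.2143], [0.6003, -0.0327, 0.2115], [0.6023, -0.0355, 0.216], [0.6043, -0.0317, 0.2139], [0.6076, -0.0366, 0.2123]]
```

```bash
python3 -c "
from h import *
plan([.562,-.0302,.2625],-5.5);plan([.562,-.0302,.2225],-5.5)"
```

```text
yaw now -5.53 -> -5.50 delta [0.3119, -0.0003, 0.0009, 0.0, 0.0, -0.0001]
yaw now -5.53 -> -5.50 delta [0.3119, -0.0003, 0.2009, 0.0, 0.0, -0.0001]
```

Call:
carry_out(deltas=[0.02,0,0,0,0,0,0.065,0,0,0,0,0,0.125,0,0,0,0,0,0.19,0,0,0,0,0,0.25,0,0,0,0,0,0.29,0,0,0,0,0,0.31,0,0,0,0,0,0.312,0,0,0,0,0])

```text
time: 8.62
ee_pos: [0.5621, -0.0301, 0.2626]
orientation: [3.138, -0.151, -0.001]
force: [0.3, -1.0, -2.0]
grip_width: 0.132
grasp_force: 50.1
```

Call:
carry_out(deltas=[0,0,0.01,0,0,0,0,0,0.04,0,0,0,0,0,0.08,0,0,0,0,0,0.12,0,0,0,0,0,0.15,0,0,0,0,0,0.17,0,0,0,0,0,0.175,0,0,0,0,0,0.175,0,0,0])

```text
time: 9.62
ee_pos: [0.5621, -0.0301, 0.2278]
orientation: [3.138, -0.151, 0.0]
force: [0.1, -0.8, -4.4]
grip_width: 0.133
grasp_force: 50.1
```

```bash
python3 - <<'E'
from h import *
o=telemetry.observe();print(o['force'],o['ft_torque'],o['ee_pos']);plan([.562,-.0302,.195],-5.5)
s=viewer.snapshot('scene');W=cloud(s);c=s['color']
cv2.imwrite('pics/s3.png',cv2.resize(c[140:280,310:430,::-1],(510,595),interpolation=cv2.INTER_CUBIC))
tcp=o['ee_pos'];y=np.radians(-5.5);ex=np.array([np.cos(y),np.sin(y),0]);ey=np.array([-np.sin(y),np.cos(y),0])
L=W-tcp;l=np.stack([L@ex,L@ey,W[...,2]],-1)
h=cv2.cvtColor(c,cv2.COLOR_RGB2HSV);rd=((h[...,0]<8)|(h[...,0]>172))&(h[...,1]>110)&(abs(l[...,0])<.05)&(abs(l[...,1])<.02)
q=l[rd];q=q[np.argsort(q[:,0])];print(q.round(4).tolist()[::3])
m=(abs(l[...,0])<.012)&(abs(l[...,1])<.045)&(abs(l[...,1])>.025)&(l[...,2]>.155)&(l[...,2]<.185)&~rd
for k in(l[m&(l[...,1]>0)],l[m&(l[...,1]<0)]):print(len(k),np.median(k,0))
E
```

```text
[ 0.10712994 -0.76206338 -4.4213592 ] [-0.00879062 -0.00690053 -0.06218728] [ 0.56212625 -0.03009403  0.22777578]
yaw now -5.51 -> -5.50 delta [-0.0006, 0.0006, 0.1639, 0.0, -0.0, -0.0]
[[-0.02, -0.0033, 0.2162], [-0.0159, -0.0018, 0.2163], [-0.0135, -0.0027, 0.2055], [-0.0114, -0.0031, 0.207], [-0.0081, -0.0027, 0.2036], [-0.0049, -0.0021, 0.2022], [-0.0013, -0.0015, 0.1986], [0.0033, 0.0031, 0.1993], [0.0052, -0.0002, 0.2], [0.0136, -0.0016, 0.2103], [0.0167, 0.0013, 0.2102], [0.0195, 0.0015, 0.2113], [0.0206, 0.0001, 0.2135], [0.0249, -0.0008, 0.2145], [0.0302, 0.0015, 0.214], [0.033, -0.001, 0.214], [0.0359, -0.001, 0.2131], [0.04, 0.0003, 0.2133], [0.043, -0.002, 0.2132], [0.0437, 0.0012, 0.2139], [0.0474, -0.0006, 0.2133], [0.0497, -0.0013, 0.2107]]
41 [0.00070983 0.03383907 0.17125661]
43 [ 0.00118352 -0.03623303  0.16960907]
```

View pics/s3.png

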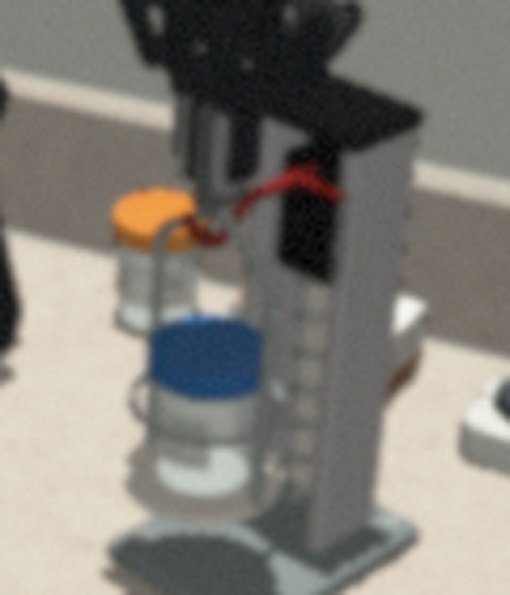

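The crop shows the grip's lower end at (212,210) directly over the red bend at (208,235), with the hook tip at (190,225) inside the loop. Measured, the loop plane is within 1–2 mm of the seat and about 10 mm above it. I'll let the weight down slowly.

Call:
carry_out(deltas=[0,0,0.01,0,0,0,0,0,0.02,0,0,0,0,0,0.03,0,0,0,0,0,0.042,0,0,0,0,0,0.054,0,0,0,0,0,0.066,0,0,0,0,0,0.078,0,0,0,0,0,0.09,0,0,0])

```text
time: 10.68
ee_pos: [0.5623, -0.0301, 0.2097]
orientation: [-3.138, 0.151, -0.001]
force: [0.7, -1.3, -1.1]
grip_width: 0.134
grasp_force: 50.3
```

Call:
carry_out(deltas=[0,0,0.012,0,0,0,0,0,0.024,0,0,0,0,0,0.036,0,0,0,0,0,0.048,0,0,0,0,0,0.06,0,0,0,0,0,0.07,0,0,0,0,0,0.074,0,0,0,0,0,0.074,0,0,0])

```text
time: 11.68
ee_pos: [0.5622, -0.0301, 0.195]
orientation: [3.138, -0.151, 0.001]
force: [1.4, -0.4, 0.6]
grip_width: 0.132
grasp_force: 50.6
```

```bash
cat > hk.py <<'E'
from h import *
f=[]
for i in range(6):
    s=viewer.snapshot('scene');o=telemetry.observe();f.append(o['force'])
print(np.mean(f,0),np.std(f,0),o['ft_torque'],o['ee_pos'],o['time']);W=cloud(s);c=s['color']
h=cv2.cvtColor(c,cv2.COLOR_RGB2HSV);rd=((h[...,0]<8)|(h[...,0]>172))&(h[...,1]>110)&(abs(W[...,1]+.03)<.02)&(W[...,0]>.53)&(W[...,0]<.62)
q=W[rd];q=q[np.argsort(q[:,0])];print(q.round(4).tolist()[::3])
import sys
cv2.imwrite(f'pics/{sys.argv[1]}.png',cv2.resize(c[140:280,310:430,::-1],(510,595),interpolation=cv2.INTER_CUBIC))
E
python3 hk.py s4
```

```text
[ 1.56917873 -0.47253153  0.2306174 ] [0.42493288 0.57701633 0.63246538] [-0.0058993  -0.38733262  0.01892745] [ 0.56218806 -0.03006823  0.19501241] 11.975
[[0.5433, -0.0295, 0.1879], [0.5451, -0.028, 0.1887], [0.5473, -0.0289, 0.1839], [0.5491, -0.0298, 0.1835], [0.565, -0.0488, 0.2054], [0.5745, -0.0314, 0.1781], [0.5883, -0.0342, 0.1888], [0.5925, -0.0359, 0.1878], [0.5972, -0.0324, 0.1868], [0.5999, -0.0351, 0.1868], [0.6026, -0.0357, 0.1837], [0.6067, -0.0348, 0.1862], [0.6081, -0.0363, 0.184], [0.6107, -0.0367, 0.1854], [0.6119, -0.0331, 0.188], [0.613, -0.0492, 0.1869], [0.6143, -0.0437, 0.1843], [0.6147, -0.0432, 0.1862], [0.6158, -0.028, 0.1846], [0.6175, -0.0436, 0.1853], [0.6181, -0.0381, 0.1874]]
```

View pics/s4.png

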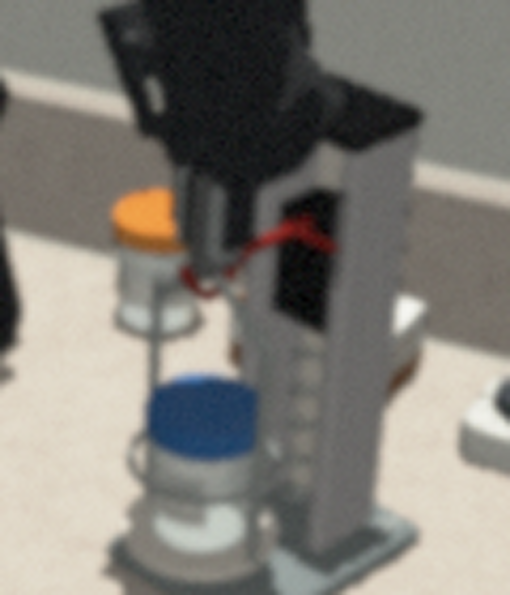

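The crop shows the loop in the bend at (208,285), with the hook dipped about 26 mm and force near zero, so the weight has been transferred. There is a slight +x force, so I'll ease 1 mm forward and then open gently.

Call:
carry_out(deltas=[0.003,0,0,0,0,0,0.006,0,0,0,0,0,0.006,0,0,0,0,0,0.006,0,0,0,0,0], grip_force=20)

```text
time: 12.48
ee_pos: [0.5626, -0.0301, 0.1946]
orientation: [-3.138, 0.151, 0.002]
force: [0.1, 0.3, 1.2]
grip_width: 0.134
grasp_force: 50.6
```

Call:
carry_out(deltas=[0,0,0,0,0,0,0,0,0,0,0,0,0,0,0,0,0,0,0,0,0,0,0,0,0,0,0,0,0,0,0,0,0,0,0,0], gripper=-0.5)

```text
time: 13.22
ee_pos: [0.5632, -0.0302, 0.1949]
orientation: [-3.138, 0.151, -0.0]
force: [-0.2, 0.4, -0.4]
grip_width: 0.248
grasp_force: 0.0
```

Call:
carry_out(deltas=[0,0,0,0,0,0,0,0,0,0,0,0,0,0,0,0,0,0,0,0,0,0,0,0,0,0,0,0,0,0,0,0,0,0,0,0], gripper=0.3)

```text
time: 13.98
ee_pos: [0.5632, -0.0302, 0.1949]
orientation: [3.138, -0.151, -0.0]
force: [0.2, 0.5, 0.1]
grip_width: 0.651
grasp_force: 0.0
```

```bash
python3 hk.py s5
```

```text
[ 0.20096804  0.16965784 -0.44784039] [0.38979271 0.37677299 0.51986769] [-0.01741651 -0.00704518  0.05035293] [ 0.56316976 -0.03012895  0.1948581 ] 14.275
[[0.5438, -0.0314, 0.1905], [0.5447, -0.0306, 0.192], [0.5457, -0.0301, 0.1871], [0.5476, -0.031, 0.1845], [0.5557, -0.0319, 0.1794], [0.6148, -0.0381, 0.1887], [0.6152, -0.0449, 0.1888], [0.6164, -0.0393, 0.1885], [0.6178, -0.0455, 0.1881]]
```

View pics/s5.png

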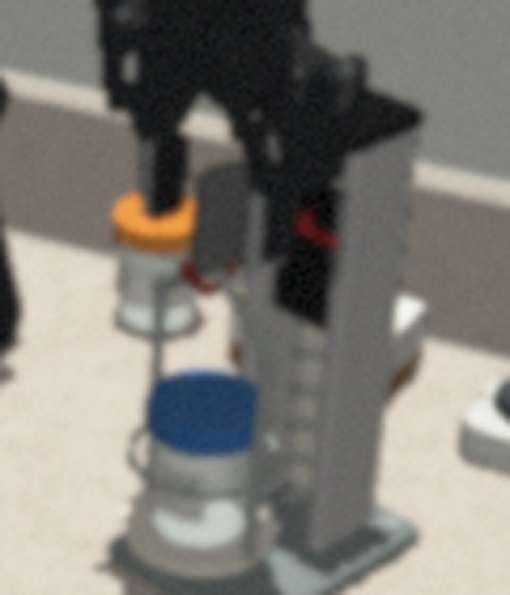

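The crop shows the fingers open on both sides of the free grip at (222,225), with the carrier hanging upright in the bend. I'll retract straight up.

Call:
carry_out(deltas=[0,0,-0.05,0,0,0,0,0,-0.15,0,0,0,0,0,-0.28,0,0,0,0,0,-0.42,0,0,0,0,0,-0.56,0,0,0,0,0,-0.68,0,0,0,0,0,-0.75,0,0,0,0,0,-0.75,0,0,0])

```text
time: 15.28
ee_pos: [0.564, -0.0304, 0.3466]
orientation: [-3.137, 0.151, -0.005]
force: [-0.9, 0.1, -0.3]
grip_width: 0.65
grasp_force: 0.0
```

Call:
carry_out(deltas=[0,0,0,0,0,0,0,0,0,0,0,0,0,0,0,0,0,0,0,0,0,0,0,0,0,0,0,0,0,0,0,0,0,0,0,0,0,0,0,0,0,0,0,0,0,0,0,0])

```text
time: 16.27
ee_pos: [0.5632, -0.0302, 0.3449]
orientation: [3.138, -0.151, 0.0]
force: [-0.2, 0.3, -0.4]
grip_width: 0.649
grasp_force: 0.0
```

Call:
carry_out(deltas=[0,0,0,0,0,0,0,0,0,0,0,0,0,0,0,0,0,0,0,0,0,0,0,0,0,0,0,0,0,0,0,0,0,0,0,0,0,0,0,0,0,0,0,0,0,0,0,0])

```text
time: 17.27
ee_pos: [0.5632, -0.0302, 0.3449]
orientation: [3.138, -0.151, 0.0]
force: [-0.4, -1.3, 0.7]
grip_width: 0.649
grasp_force: 0.0
```

```bash
python3 - <<'E'
from h import *
P=None
for k in range(14):
    s=viewer.snapshot('scene')
    if k%6==0:
        W=cloud(s);m=(abs(W[...,0]-.563)<.04)&(abs(W[...,1]+.03)<.05);g=m&(W[...,2]>.193)&(W[...,2]<.25);
        h=cv2.cvtColor(s['color'],cv2.COLOR_RGB2HSV);b=m&(h[...,0]>100)&(h[...,0]<125)&(h[...,1]>130)
        G=np.mean(W[g],0);B=np.mean(W[b],0);print(g.sum(),G.round(4),W[g][:,2].max(),b.sum(),B.round(4))
cv2.imwrite('pics/s6.png',cv2.resize(s['color'][140:280,310:430,::-1],(510,595),interpolation=cv2.INTER_CUBIC));print(telemetry.observe()['time'])
E
```

```text
283 [ 0.5607 -0.0342  0.2154] 0.234778013950401 368 [ 0.5577 -0.0333  0.117 ]
283 [ 0.5605 -0.0342  0.2153] 0.23398460215241584 366 [ 0.5577 -0.0333  0.1145]
288 [ 0.5607 -0.0341  0.2149] 0.23470608496652062 362 [ 0.5576 -0.0331  0.1125]
17.975
```

View pics/s6.png

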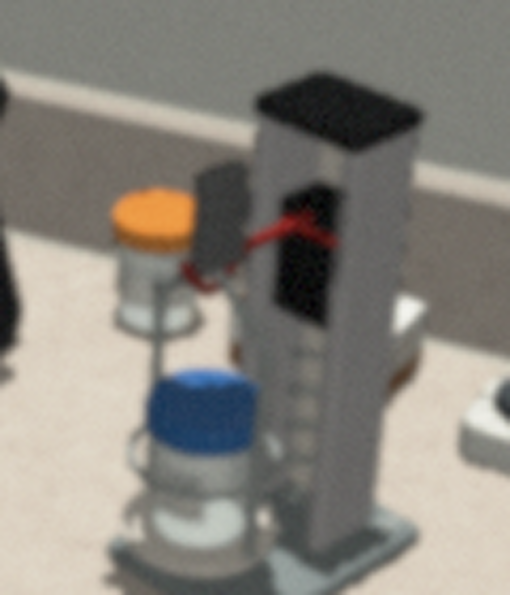

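The carrier hangs upright and still in the bend at (208,285), with the gripper well clear above it. The hook has settled at about 20–24 mm dip. Handing in.

```bash
python3 -c "
from station import close_job
print(close_job())"
```

```text
the job is handed in; nothing more can be done
None
```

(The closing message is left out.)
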